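Find the balance point of a loaded silver handle and weigh it

TASK

Weigh the finished silver bar handle that lies on the two-post wooden stand. Its heavy lead filling sits somewhere out of sight, so first find where it balances: pinch it lightly at a trial point, raise it only a few millimetres, feel which end stays down, set it back and try again nearer that end, until it comes up level in the fingers without tipping. Then lift it clear, carry it level to the bench scale and lay it gently across the small round pan at its balance point, so that it rests level on the pan alone, and let go; do not dent it with a hard grip, let either end drop, press hard on the pan or push the other things on the bench about.

Things in the scene. Friction and masses are not known exactly. Their poses are not given: they have to be found in the camera images.
- handle: Polished hollow silver bar handle, square section 20 x 20 mm, 352 mm long plus a 10 mm domed cap at each end; both ends look alike. x runs along it, z is up, origin at mid-length on its underside. Weighs 5.1 to 6.3 N. A lead core fixed unseen inside puts its balance point anywhere up to 90 mm either side of mid-length. At the start it lies in the stand's notches, along the stand's x.
- handle_mid (a point): The handle's centre at mid-length, 10 mm above its underside. It may be pinched across its width within 105 mm of here. Buffed silver is slippery (friction about 0.22): at 20 to 25 N a finger it lifts, but turns in the fingers, the heavy end staying down, if held some 10 mm or more off balance. A finger pressing with more than 30 N dents it.
- stand: Fixed wooden work stand: base board 320 x 70 x 10 mm, with two upright posts, 14 mm thick, 140 mm either side of the middle along its x. The handle lies in the posts' notches: 30 mm wide at the floor, which is 32 mm above the bench, with flared cheeks rising 11 mm higher. Origin on the bench under the middle. Between the posts all is free above the board.
- scale: Fixed jeweller's bench scale: a low grey housing with a dark blank display at its -x end, reaching from -87 to +63 mm in its x and 59 mm either side in y, its top plate 39 mm above the bench. Origin on the bench under the centre of the pan.
- pan: The scale's round steel weighing pan, 48 mm across, 4 mm thick. Origin at the centre of its upper face, 62 mm above the bench when empty. It sinks straight down on a spring, 0.5 mm per newton, at most 7 mm. More than 16 N on it overloads the scale.
- wax_block: Bystander: a yellow block of carving wax, 48 x 40 x 23 mm, origin under its centre. Leave it where it is.
- loupe: Bystander: a folded steel loupe lying flat, 33 mm round and 20 mm tall with a leaf to one side (66 mm long in all), origin under the lens. Leave it where it is.
- pliers: Bystander: a pair of pliers lying flat, 153 mm long, 12 mm tall, origin at the joint, jaws along +x. Leave it where it is.
Things that resemble listed ones, but are neither listed nor needed, are in the scene too. What is meant by the scale is not blue or pink, and is the smaller of those in its own colour.

How it is judged:
By the outcome, as a careful person would: the job done as asked, in the order asked, and still so for the second after the job is handed in, with the robot touching nothing.
It also fails if it takes over 72 s, if anything falls off the work surface, if the arm or the gripper's body presses on something with over 40 N, if the wrist force passes 120 N, or if a joint passes its speed limit or range.

ROBOT

A 7-joint arm with a two-finger parallel gripper is mounted at the origin on the work surface. World frame = base frame: x ahead of the robot, y to its left, z up, the work surface at z = 0. Lengths are in m, angles in rad, forces in N, time in s.
With the tool pointing down it reaches from about 0.425 to 0.925 m from the base axis. Payload 6.8 kg.
Tool frame: the origin (TCP) lies between the finger pads; the fingertips stand 22 mm ahead of it and the grasp point (between the pads) lies 3 mm ahead of it (bot.tip_reach is the distance from the TCP to the fingertips, in m); z points along the fingers, x is the direction in which the jaws open and shut, and the axes are right-handed (so a half turn about z gives the same grasp; the last joint's range is limited). The gripper opens to 85 mm and grips with 20 to 120 N. Pads are 22 mm wide; open, the fingers measure 114 mm over their backs; the gripper's body (76 mm by 85 mm) begins 54 mm behind the grasp point. The pads swing forward as they close: fully open they stand 13 mm farther back than shut.
Start: joints at [1.033, 0.477, 0.022, 1.555, -0.011, 1.109, -0.083], TCP at [0.281, -0.614, 0.253] pointing down, gripper open.
Joint ranges: [-2.96, 2.96], [-0.34, 2.1], [-1.41, 1.46], [0.24, 2.44], [-1.37, 4.51], [0.17, 1.92], [-2.96, 2.96]. Speed limits (rad/s): [2.39, 2.39, 3.14, 3.14, 3.14, 3.14, 3.14].

INTERFACE

Orientations are given as a unit quaternion [w, x, y, z].
In Python, from station import bot gives the robot as it stands.
- The arm moves only by the tool step_arm, never from a script. Its argument "targets" is a list of rows, each a list of 5 numbers: the shift along the tool's x, y, z in mm, then the turn about the tool's z in degrees, then the closure, from 0 (fully open) to 1 (shut). In form: [[dx, dy, dz, spin, jaw], ...]. A call has 1 to 20 rows; each row is the pose to reach, as a shift and turn from the pose commanded when the call began, along the tool's axes at that moment; what a row does not reach only later rows make up. A row lasts 1/12 s, in which the tool goes at most 41.7 mm and 7.16 degrees, less where a joint would pass 70% of its speed; a pose out of reach is approached as far as the arm can. A call with a gripper value outside its range is refused whole. The fingers move at their own pace and stop on an object; "newtons" is the grip in N (left out, the last holds). Time passes only in rows, so rows that repeat a pose let the fingers close. It gives the time, the measured TCP pose, the force and the opening at its end, in the units of the state.
- bot.get_obs(): the state, without advancing time (a new reading comes with each control period).
- bot.read_camera(name): name is "scene" or "top" or "wrist"; returns a dict with "frame" (400x640x3 uint8, red, green, blue), "z_map" (400x640 float32, m along the optical axis (not along the pixel's ray), 0 where there is no reading), "fov_y" (degrees; the focal length in pixels is half the picture's height over the tangent of half this angle, whatever the lens; pixels are square), "cx", "cy" (the principal point, pixels), "distortion" ([k1, k2, p1, p2, k3] as OpenCV has them; the pictures are not rectified), "R" (3x3) and "t" (3): a world point X has camera coordinates R X + t. Camera axes: x right, y down, z forward; pixel columns grow to the right and rows downward; lengths in m; the calibration is good to about 2 mm. A picture is of the moment at which its call begins.
- bot.hand_in(): hands the job in, once; it reports no verdict.
The state is a dict: "t": time; "q": joint angles; "joint_vel": joint speeds; "joint_torque": joint torques, N m; "eef_pos": TCP position; "tool_rot": TCP orientation; "contact_force": force on the tool from outside, world axes, zero at the start; "torque": the same for the moment, N m; "gripper_width": opening from 0.0 (shut) to 1.0 (fully open).
Only numpy, scipy, OpenCV 4.12 (cv2) and the standard library are available. Lean on these libraries where they do the work, as an engineer would, in place of code of your own. Each camera call takes 0.05 s, during which the arm holds its last target.

## Working session

There is one attempt and no reset: what is moved stays moved. The work goes in short steps, Python scripts to look and compute and a tool call to move; the robot and the scene stay as the last step left them, time stands still between calls to the robot, and variables do not carry over. Pictures are saved under pics/ and viewed, and the job is handed in when it is done.

Besides the shell and the picture viewer there is one more tool, called after "Call:" as name(argument=value, ...) on one line, values as JSON. step_arm: Moves the arm, as the interface text tells. Its arguments: {"type":"object","properties":{"targets":{"type":"array"},"newtons":{"type":"number"}},"required":["targets"]}

```bash
ls; mkdir -p pics; cat > h.py <<'E'
import numpy as np, cv2
from station import bot
def cam(n):
    c=bot.read_camera(n); f=200/np.tan(np.radians(c['fov_y'])/2)
    c['K']=np.array([[f,0,c['cx']],[0,f,c['cy']],[0,0,1]]); c['D']=np.array(c['distortion'],float)
    c['R']=np.array(c['R']);c['t']=np.array(c['t']);return c
def ray(c,u,v):
    p=cv2.undistortPoints(np.array([[[u,v]]],float),c['K'],c['D'])[0,0]
    d=c['R'].T@np.array([p[0],p[1],1]); o=-c['R'].T@c['t']; return o,d
def atz(c,u,v,z):
    o,d=ray(c,u,v); return o+d*(z-o[2])/d[2]
def dep(c,u,v):
    z=c['z_map'][int(round(v)),int(round(u))]; o,d=ray(c,u,v); return o+d*z
def proj(c,X):
    return cv2.projectPoints(np.array(X,float).reshape(-1,1,3),cv2.Rodrigues(c['R'])[0],c['t'],c['K'],c['D'])[0][:,0]
def save(c,n,crop=None,s=1):
    im=c['frame'][:,:,::-1]
    if crop: x0,y0,x1,y1=crop; im=im[y0:y1,x0:x1]
    if s!=1: im=cv2.resize(im,None,fx=s,fy=s,interpolation=cv2.INTER_CUBIC)
    cv2.imwrite('pics/'+n,im)
E
python3 - <<'E'
from h import *
import pickle
for n in ['scene','top','wrist']:
    c=cam(n); save(c,n+'0.png'); pickle.dump(c,open(n+'0.pkl','wb')); print(n,c['fov_y'],c['D'],-c['R'].T@c['t'])
print(bot.get_obs(), bot.tip_reach)
E
```

```text
pics
scene 57.96081414738821 [-0.0342149  0.         0.         0.         0.       ] [ 1.21813692 -0.02629004  0.7435465 ]
top 55.764901540501825 [-0.08283832  0.          0.          0.          0.        ] [ 0.43070701 -0.03652193  1.13422185]
wrist 66.0089959890185 [-0.05354654  0.          0.          0.          0.        ] [ 0.34465237 -0.58402924  0.3720515 ]
{'t': 0.15, 'q': array([ 1.03289421,  0.47763531,  0.02234855,  1.55618659, -0.01148206,
        1.10931648, -0.08306242]), 'joint_vel': array([-0.00102158, -0.0007161 , -0.00048138, -0.00267137, -0.0005678 ,
       -0.00053491, -0.00129537]), 'joint_torque': array([ 3.17334598e-03, -5.96923363e+01,  1.61066305e+00, -2.81487948e+01,
        1.27394739e-02,  6.59665689e-03, -3.91121137e-05]), 'eef_pos': array([ 0.28108519, -0.61323365,  0.25254821]), 'tool_rot': array([-3.32426604e-04,  8.41649168e-01, -5.40024236e-01, -6.25920650e-04]), 'contact_force': array([ 0.68132272, -0.07867692,  0.57887953]), 'torque': array([-0.01675068, -0.01443194,  0.00497373]), 'gripper_width': 1.004032190809721} 0.022
```

View pics/top0.png

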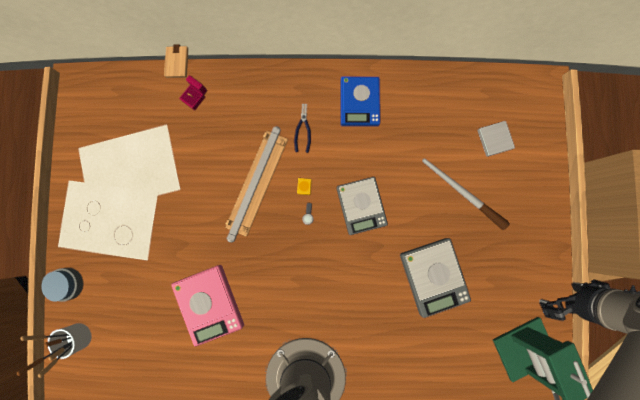

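View pics/scene0.png

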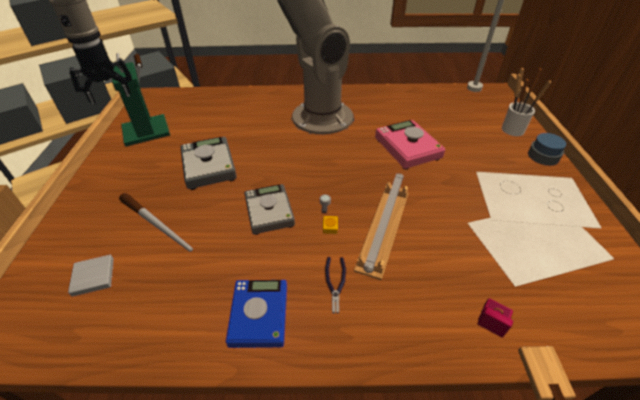

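The top view shows the handle running from about (276,130) to (231,239). There are two grey scales, and the smaller is at (361,205). The wax is at (304,187), the loupe at (308,215) and the pliers at (303,130).

```bash
python3 - <<'E'
from h import *
import pickle
c=pickle.load(open('top0.pkl','rb'))
save(c,'crop_h.png',(210,110,330,260),4); save(c,'crop_s.png',(325,165,400,245),7)
for n,u,v in [('hA',276,130),('hB',231,239),('hm',253.5,184.5),('pan',361.5,201.5),('plate',375,190),('pan2',438,273),('wax',304,187),('loupe',308,218),('pl',303,125)]:
    print(n,dep(c,u,v).round(4))
E
```

```text
hA [0.7264 0.0918 0.053 ]
hB [0.4076 0.2156 0.0509]
hm [0.5654 0.1541 0.0513]
pan [ 0.518  -0.1569  0.062 ]
plate [ 0.5543 -0.1995  0.0355]
pan2 [ 0.3187 -0.369   0.0807]
wax [0.5631 0.0091 0.019 ]
loupe [ 0.4714 -0.0037  0.0153]
pl [0.7565 0.0153 0.002 ]
```

View pics/crop_h.png

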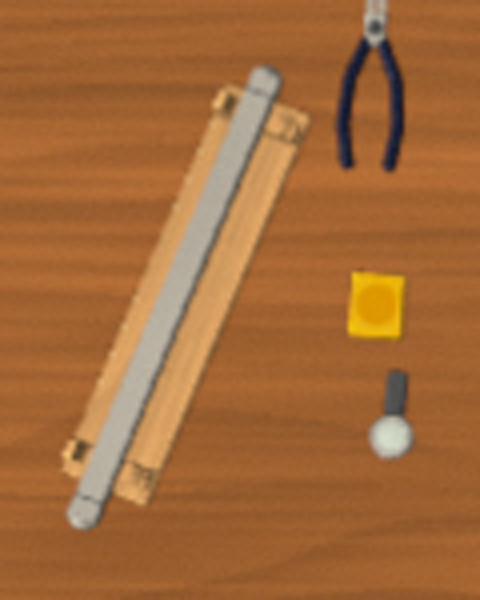

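View pics/crop_s.png

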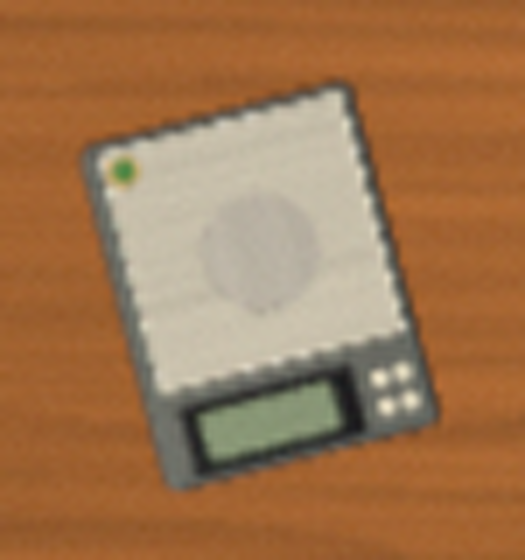

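```bash
cat >> h.py <<'E'
def cloud(c):
    v,u=np.mgrid[0:400,0:640]; z=c['z_map']
    p=cv2.undistortPoints(np.stack([u,v],-1).reshape(-1,1,2).astype(float),c['K'],c['D'])[:,0]
    P=np.c_[p*z.reshape(-1,1),z.reshape(-1)]
    return ((P-c['t'])@c['R']).reshape(400,640,3)
def hfit(W,lo,hi,box):
    m=(W[...,2]>lo)&(W[...,2]<hi)&(W[...,0]>box[0])&(W[...,0]<box[1])&(W[...,1]>box[2])&(W[...,1]<box[3])
    P=W[m]; mu=P[:,:2].mean(0); d=np.linalg.svd(P[:,:2]-mu)[2][0] if len(P)<5000 else None
    if d[0]<0:d=-d
    s=(P[:,:2]-mu)@d; w=(P[:,:2]-mu)@[-d[1],d[0]]
    mid=mu+d*(s.max()+s.min())/2+np.array([-d[1],d[0]])*(w.max()+w.min())/2
    return P,mid,d,np.ptp(s),np.ptp(w)
E
python3 - <<'E'
from h import *
import pickle
for n in ['top','scene']:
    c=pickle.load(open(n+'0.pkl','rb')); W=cloud(c)
    P,mid,d,L,w=hfit(W,.0455,.06,(.35,.8,.05,.26)); print(n,'handle',len(P),mid.round(4),np.degrees(np.arctan2(d[1],d[0])).round(2),L,w,np.median(P[:,2]))
    P,mid,d,L,w=hfit(W,.055,.07,(.45,.6,-.22,-.1)); print('pan',len(P),mid.round(4),P[:,:2].mean(0),L,w,np.median(P[:,2]))
    m=(W[...,0]>.7)&(W[...,0]<.95)&(W[...,1]<-.05)&(W[...,1]>-.3)&(W[...,2]>.02);Q=W[m];print('blue',Q.min(0),Q.max(0))
    m=(W[...,0]>.2)&(W[...,0]<.42)&(W[...,1]<-.25)&(W[...,1]>-.5)&(W[...,2]>.02);Q=W[m];print('big',Q.min(0),Q.max(0))
    m=(W[...,0]>.4)&(W[...,0]<.7)&(W[...,1]<-.3)&(W[...,1]>-.65)&(W[...,2]>.01);Q=W[m];print('file',Q.min(0),Q.max(0))
E
```

```text
top handle 879 [0.5697 0.1549] -21.06 0.3596610974458875 0.049494561936328264 0.0508470066706106
pan 218 [ 0.5218 -0.1577] [ 0.52174784 -0.1578551 ] 0.046750228195031995 0.04626893605143143 0.06089103401056499
blue [ 0.75028943 -0.21675875  0.02076809] [ 0.90273396 -0.09899351  0.06689475]
big [ 0.20003953 -0.4999868   0.02019658] [ 0.41546496 -0.27498595  0.68401717]
file [ 0.40010078 -0.63332279  0.01035512] [ 0.69995193 -0.34426236  0.05283459]
scene handle 771 [0.5707 0.1552] -21.35 0.3648349698690948 0.05510667807544185 0.05297964798116958
pan 190 [ 0.5189 -0.156 ] [ 0.52006762 -0.15596214] 0.049157746912401996 0.045057270297440624 0.06257595997137405
blue [ 0.75150371 -0.21505385  0.02003884] [ 0.90208718 -0.09601575  0.06540717]
big [ 0.20024516 -0.4751985   0.02001214] [ 0.41683172 -0.2723934   0.08449885]
file [ 0.40007127 -0.63113591  0.01127238] [ 0.69990581 -0.34467427  0.05391168]
```

Call:
step_arm(targets=[[-578,-583,0,-134.4,0],[-578,-583,0,-134.4,0],[-578,-583,0,-134.4,0],[-578,-583,0,-134.4,0],[-578,-583,0,-134.4,0],[-578,-583,0,-134.4,0],[-578,-583,0,-134.4,0],[-578,-583,0,-134.4,0],[-578,-583,0,-134.4,0],[-578,-583,0,-134.4,0],[-578,-583,0,-134.4,0],[-578,-583,0,-134.4,0],[-578,-583,0,-134.4,0],[-578,-583,0,-134.4,0],[-578,-583,0,-134.4,0],[-578,-583,0,-134.4,0],[-578,-583,0,-134.4,0],[-578,-583,0,-134.4,0],[-578,-583,0,-134.4,0],[-578,-583,0,-134.4,0]], newtons=22)

```text
t: 1.82
eef_pos: [0.5707, 0.1587, 0.2532]
tool_rot: [-0.001, 0.822, 0.57, 0.001]
contact_force: [-0.5, 0.1, 0.3]
gripper_width: 0.998
```

Call:
step_arm(targets=[[0,0,0,0,0],[0,0,0,0,0],[0,0,0,0,0]])

```text
t: 2.07
eef_pos: [0.5701, 0.1537, 0.2527]
tool_rot: [0.0, 0.824, 0.566, -0.001]
contact_force: [-0.1, -0.2, -0.6]
gripper_width: 1.003
```

```bash
cat >> h.py <<'E'
def st():
    o=bot.get_obs(); q=o['tool_rot']; a=np.degrees(2*np.arctan2(q[2],q[1]))
    print('t',round(o['t'],2),'pos',o['eef_pos'].round(4),'toolx yaw',a.round(2),'F',o['contact_force'].round(2),'M',o['torque'].round(3),'w',round(o['gripper_width'],3),'q',o['q'].round(2)); return o
E
python3 - <<'E'
from h import *
st(); c=cam('wrist'); save(c,'w1.png'); W=cloud(c)
P,mid,d,L,w=hfit(W,.0475,.056,(.35,.8,.05,.26)); print(len(P),mid,np.degrees(np.arctan2(d[1],d[0])),L,w,np.median(P[:,2]))
E
```

```text
t 2.07 pos [0.5701 0.1537 0.2527] toolx yaw 68.99 F [-0.12 -0.17 -0.6 ] M [-0.068 -0.013 -0.015] w 1.003 q [ 0.18  0.43 -0.72  1.73  0.32  1.11  0.56]Traceback (most recent call last):
  File "<stdin>", line 3, in <module>
  File "h.py", line 29, in hfit
    if d[0]<0:d=-d
       ~^^^
TypeError: 'NoneType' object is not subscriptable
```

View pics/w1.png

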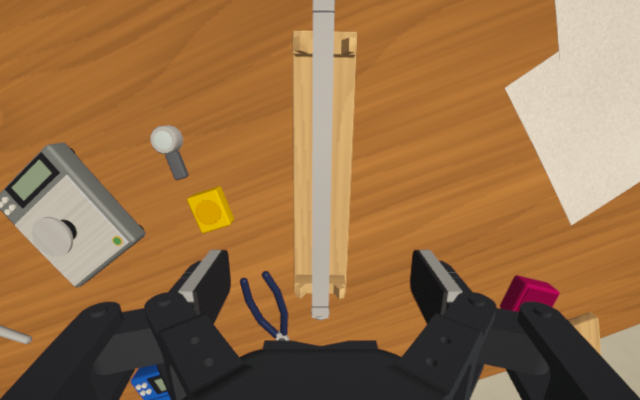

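```bash
sed -i 's/np.linalg.svd(P\[:,:2\]-mu).*$/np.linalg.eigh(np.cov((P[:,:2]-mu).T))[1][:,1]/' h.py; python3 - <<'E'
from h import *
c=cam('wrist');save(c,'w1a.png',(285,0,365,100),6);save(c,'w1b.png',(285,240,365,330),6);W=cloud(c)
P,mid,d,L,w=hfit(W,.0475,.056,(.35,.8,.05,.26)); print(len(P),mid,np.degrees(np.arctan2(d[1],d[0])),L,w,np.median(P[:,2]))
c=cam('wrist');W=cloud(c)
m=(W[...,2]>.045)&(W[...,2]<.06)
for r in [20,60,100,150,200,240,290]:
    u=np.where(m[r,280:370])[0]+280; a=W[r,u[0]];b=W[r,u[-1]]; print(r,u[0],u[-1],a.round(4),b.round(4),((a+b)/2)[:2].round(4), atz(c,(u[0]+u[-1])/2,r,.052).round(4))
E
```

```text
5979 [0.57310959 0.15237747] -21.702974028560437 0.35085875872846833 0.020191247072169932 0.05103536691025693
20 314 334 [0.4234 0.2023 0.0508] [0.4304 0.2198 0.0515] [0.4269 0.211 ] [0.4271 0.211  0.052 ]
60 313 333 [0.4565 0.1883 0.0523] [0.4631 0.2066 0.0492] [0.4598 0.1974] [0.46   0.1973 0.052 ]
100 313 332 [0.4912 0.1746 0.0506] [0.4981 0.1923 0.0505] [0.4946 0.1834] [0.4947 0.1834 0.052 ]
150 313 331 [0.5377 0.1562 0.0503] [0.5444 0.1737 0.0514] [0.5411 0.1649] [0.5409 0.165  0.052 ]
200 313 330 [0.5881 0.1363 0.051 ] [0.5945 0.1537 0.0521] [0.5913 0.145 ] [0.5912 0.145  0.052 ]
240 313 330 [0.632  0.119  0.0509] [0.6387 0.137  0.0516] [0.6353 0.128 ] [0.635  0.1281 0.052 ]
290 313 329 [0.6926 0.095  0.0506] [0.6992 0.1129 0.051 ] [0.6959 0.1039] [0.6952 0.1042 0.052 ]
```

View pics/w1a.png

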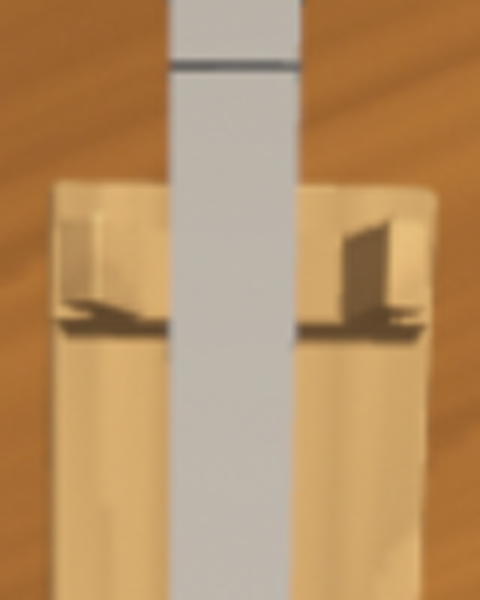

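View pics/w1b.png

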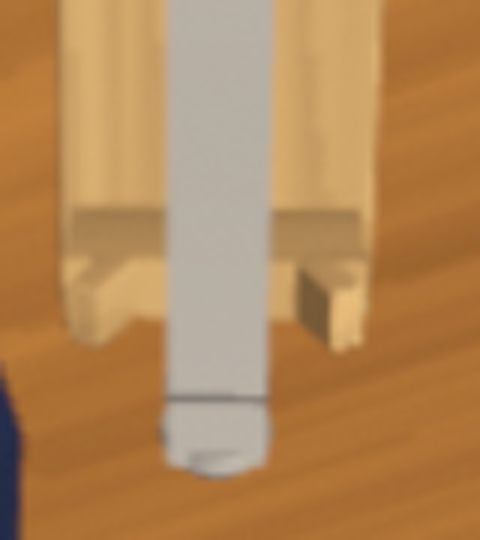

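```bash
python3 - <<'E'
from h import *
c=cam('wrist')
a=atz(c,324,11,.052);b=atz(c,321.2,306.3,.052);print(a,b,(a+b)/2,np.linalg.norm(a-b),np.degrees(np.arctan2(b[1]-a[1],b[0]-a[0])))
print(st()['torque'])
E
```

```text
[0.41993925 0.21386874 0.052     ] [0.71674557 0.09624897 0.052     ] [0.56834241 0.15505886 0.052     ] 0.3192622744118087 -21.617659600916113
t 2.27 pos [0.5704 0.1529 0.2533] toolx yaw 68.88 F [ 0.46 -0.29  0.33] M [-0.015  0.017  0.033] w 1.0 q [ 0.18  0.43 -0.72  1.73  0.32  1.11  0.56]
[-0.01468591  0.01708892  0.03266085]
```

Call:
step_arm(targets=[[1,0,40,0.6,0.3],[1,0,80,0.6,0.3],[1,0,120,0.6,0.3],[1,0,150,0.6,0.3],[1,0,175,0.6,0.3],[1,0,190,0.6,0.3],[1,0,196,0.6,0.3],[1,0,196,0.6,0.4],[1,0,196,0.6,0.5],[1,0,196,0.6,0.6],[1,0,196,0.6,0.65],[1,0,196,0.6,0.65],[1,0,196,0.6,0.65]], newtons=22)

```text
t: 3.35
eef_pos: [0.5713, 0.1557, 0.0581]
tool_rot: [0.0, 0.827, 0.562, 0.001]
contact_force: [0.6, 0.5, -0.1]
gripper_width: 0.351
```

```bash
python3 - <<'E'
from h import *
st()
c=cam('wrist'); save(c,'w2.png')
c=cam('scene'); save(c,'s2.png',(320,150,450,290),4)
E
```

```text
t 3.35 pos [0.5713 0.1557 0.0581] toolx yaw 68.41 F [ 0.58  0.46 -0.07] M [-0.031 -0.041 -0.002] w 0.351 q [ 0.07  0.67 -0.6   1.87  0.52  0.77  0.39]
```

View pics/w2.png

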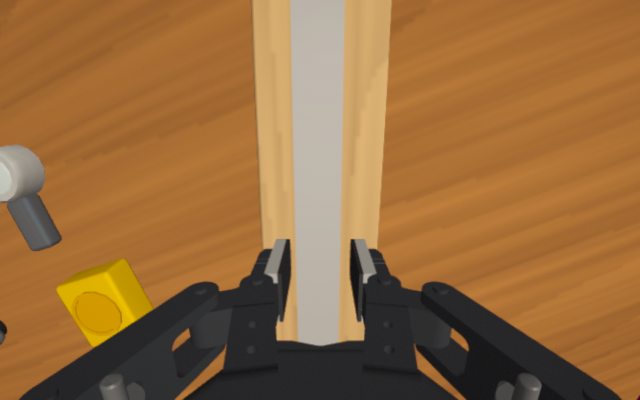

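View pics/s2.png

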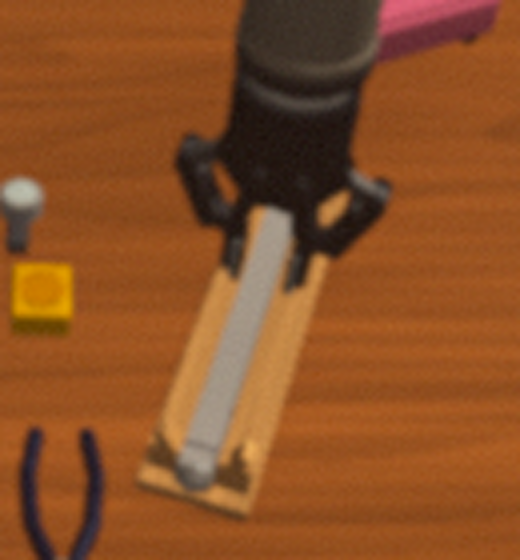

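```bash
python3 - <<'E'
from h import *
c=cam('wrist');W=cloud(c);o=bot.get_obs()
for (u,v) in [(285,243),(277,250),(280,280),(283,312),(270,300),(357,243),(365,250),(360,300),(318,240),(318,100)]:
    p=W[v,u]; d=p-o['eef_pos']; a=np.radians(68.4); print(u,v,p.round(4), 'tool x,y',round((d[0]*np.cos(a)+d[1]*np.sin(a))*1e3,1),round((d[0]*np.sin(a)-d[1]*np.cos(a))*1e3,1))
E
```

```text
285 243 [0.5538 0.1441 0.0447] tool x,y -17.1 -11.7
277 250 [0.5528 0.1415 0.0521] tool x,y -19.8 -11.6
280 280 [0.5569 0.1439 0.0725] tool x,y -16.1 -8.6
283 312 [0.5711 0.1389 0.0719] tool x,y -15.6 6.4
270 300 [0.5526 0.145  0.0921] tool x,y -16.7 -13.1
357 243 [0.5665 0.1754 0.0441] tool x,y 16.8 -11.4
365 250 [0.5679 0.1779 0.0509] tool x,y 19.6 -11.0
360 300 [0.5769 0.1696 0.0724] tool x,y 15.1 0.4
318 240 [0.5552 0.1602 0.0517] tool x,y -1.5 -16.3
318 100 [0.5003 0.1822 0.0507] tool x,y -1.4 -75.4
```

```bash
python3 - <<'E'
from h import *
c=cam('wrist');W=cloud(c)
for v in range(232,262,3): print(v,[f"{W[v,u,2]*1e3:.0f}" for u in range(262,294,2)],[f"{W[v,u,2]*1e3:.0f}" for u in range(344,376,2)])
save(c,'w2c.png',(240,220,400,340),5)
E
```

```text
232 ['9', '10', '9', '9', '8', '10', '8', '10', '9', '10', '8', '10', '9', '8', '9', '9'] ['9', '177', '9', '8', '9', '9', '9', '8', '9', '10', '10', '8', '8', '9', '9', '10']
235 ['8', '9', '9', '9', '9', '9', '9', '10', '9', '9', '9', '8', '10', '9', '9', '9'] ['9', '10', '9', '8', '9', '9', '9', '9', '9', '10', '9', '9', '177', '8', '10', '8']
238 ['8', '9', '177', '9', '9', '9', '9', '9', '10', '10', '9', '9', '9', '9', '9', '9'] ['9', '9', '8', '9', '9', '9', '9', '10', '9', '9', '8', '8', '9', '9', '10', '9']
241 ['8', '10', '11', '9', '9', '9', '9', '42', '42', '42', '43', '42', '42', '42', '11', '9'] ['9', '8', '10', '38', '41', '41', '42', '42', '43', '42', '41', '9', '10', '8', '9', '9']
244 ['8', '8', '9', '8', '9', '9', '46', '46', '45', '45', '45', '45', '46', '43', '10', '9'] ['9', '10', '9', '38', '45', '45', '45', '45', '47', '45', '45', '10', '10', '9', '9', '10']
247 ['0', '8', '10', '9', '9', '9', '48', '49', '49', '49', '49', '49', '49', '43', '9', '10'] ['9', '10', '8', '39', '46', '49', '49', '49', '49', '50', '49', '49', '9', '9', '8', '8']
250 ['-1', '43', '44', '44', '43', '44', '52', '52', '52', '53', '52', '53', '51', '43', '8', '9'] ['9', '10', '8', '38', '47', '52', '52', '51', '52', '52', '51', '52', '44', '43', '42', '43']
253 ['47', '177', '47', '48', '47', '55', '55', '56', '56', '55', '55', '54', '51', '44', '9', '9'] ['9', '9', '9', '41', '47', '54', '54', '55', '54', '55', '54', '55', '55', '47', '46', '46']
256 ['50', '50', '50', '51', '49', '57', '58', '58', '57', '58', '58', '58', '52', '44', '35', '9'] ['9', '9', '8', '41', '48', '56', '58', '58', '57', '58', '57', '58', '58', '50', '177', '51']
259 ['52', '51', '52', '52', '61', '61', '61', '60', '61', '61', '60', '61', '54', '45', '36', '8'] ['10', '8', '9', '40', '49', '57', '61', '60', '60', '60', '60', '61', '61', '60', '52', '52']
```

View pics/w2c.png

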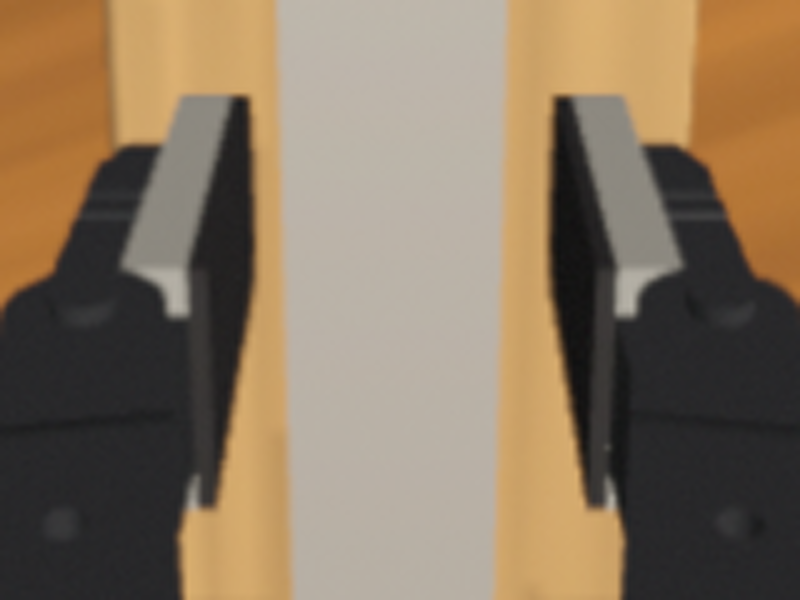

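Call:
step_arm(targets=[[-0.8,0,2,0,0.65],[-0.8,0,2,0,0.7],[-0.8,0,2,0,0.75],[-0.8,0,2,0,0.8],[-0.8,0,2,0,0.9],[-0.8,0,2,0,1],[-0.8,0,2,0,1],[-0.8,0,2,0,1]], newtons=22)

```text
t: 4.22
eef_pos: [0.5704, 0.1549, 0.0552]
tool_rot: [-0.0, 0.827, 0.562, -0.0]
contact_force: [0.8, 0.5, -3.1]
gripper_width: 0.224
```

```bash
python3 - <<'E'
from h import *
for i in range(3):
    st(); cam('top')
E
```

```text
t 4.22 pos [0.5704 0.1549 0.0552] toolx yaw 68.43 F [ 0.79  0.46 -3.07] M [ 0.144 -0.173  0.041] w 0.224 q [ 0.07  0.67 -0.59  1.87  0.52  0.76  0.38]
t 4.27 pos [0.5704 0.1549 0.0552] toolx yaw 68.42 F [ 0.17  0.89 -2.63] M [ 0.14  -0.138  0.015] w 0.23 q [ 0.07  0.67 -0.59  1.87  0.52  0.76  0.38]
t 4.32 pos [0.5704 0.155  0.0552] toolx yaw 68.43 F [ 1.26  0.43 -2.72] M [ 0.165 -0.125 -0.003] w 0.227 q [ 0.07  0.67 -0.59  1.87  0.52  0.76  0.38]
```

Call:
step_arm(targets=[[0,0,-1,0,1],[0,0,-2,0,1],[0,0,-3,0,1],[0,0,-4,0,1],[0,0,-4,0,1],[0,0,-4,0,1],[0,0,-4,0,1]])

```text
t: 4.95
eef_pos: [0.5704, 0.1549, 0.0593]
tool_rot: [0.0, 0.827, 0.562, -0.0]
contact_force: [-0.6, 0.6, -6.1]
gripper_width: 0.225
```

```bash
python3 - <<'E'
from h import *
F=[];M=[]
for i in range(5):
    o=st(); F.append(o['contact_force']);M.append(o['torque']); c=cam('scene')
F=np.mean(F,0);M=np.mean(M,0);a=np.radians(68.4);print('mean F',F,'M about toolx',M[0]*np.cos(a)+M[1]*np.sin(a),'about handle',M[0]*np.sin(a)-M[1]*np.cos(a))
save(c,'s3.png',(320,150,450,290),4)
W=cloud(c)
P,mid,d,L,w=hfit(W,.047,.075,(.35,.8,.05,.26)); s=(P[:,:2]-mid)@d
for lo in np.arange(-.18,.2,.03):
    k=(s>lo)&(s<lo+.03)&(np.abs((P[:,:2]-mid)@[-d[1],d[0]])<.008)
    if k.sum()>3: print(lo.round(3),k.sum(),np.median(P[k,2]).round(4))
E
```

```text
t 4.95 pos [0.5704 0.1549 0.0593] toolx yaw 68.42 F [-0.57  0.61 -6.09] M [-0.034 -0.063 -0.011] w 0.225 q [ 0.08  0.66 -0.6   1.87  0.52  0.77  0.39]
t 5.0 pos [0.5704 0.1549 0.0592] toolx yaw 68.43 F [-0.33  0.93 -6.35] M [-0.021 -0.099  0.032] w 0.227 q [ 0.08  0.66 -0.6   1.87  0.52  0.77  0.39]
t 5.05 pos [0.5704 0.1549 0.0593] toolx yaw 68.42 F [-0.79 -0.52 -6.87] M [-0.007 -0.08   0.014] w 0.229 q [ 0.08  0.66 -0.6   1.87  0.52  0.77  0.39]
t 5.1 pos [0.5704 0.1549 0.0592] toolx yaw 68.43 F [-0.22 -0.04 -6.25] M [-0.024 -0.043  0.004] w 0.232 q [ 0.08  0.66 -0.6   1.87  0.52  0.77  0.39]
t 5.15 pos [0.5704 0.1549 0.0592] toolx yaw 68.42 F [-1.1   0.77 -6.5 ] M [-0.025 -0.103 -0.014] w 0.226 q [ 0.08  0.66 -0.6   1.87  0.52  0.77  0.39]
mean F [-0.60352946  0.34954803 -6.41341282] M about toolx -0.080552071480011 about handle 0.008087217184164538
-0.12 30 0.0569
-0.09 46 0.0574
-0.06 54 0.0572
-0.03 58 0.0575
0.0 60 0.0575
0.03 69 0.057
0.06 73 0.0572
0.09 79 0.0565
```

View pics/s3.png

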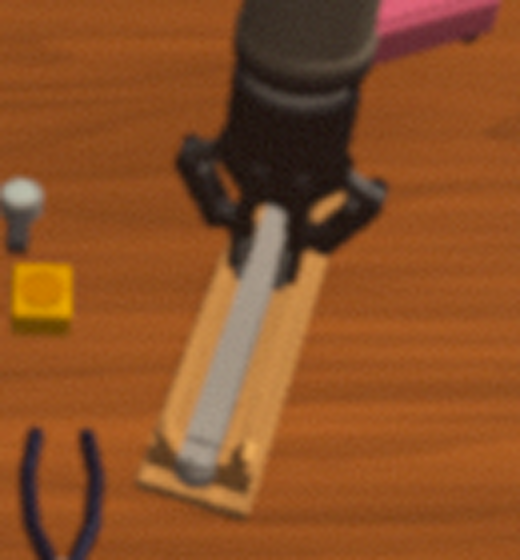

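Call:
step_arm(targets=[[0,0,-1,0,1],[0,0,-2,0,1],[0,0,-3,0,1],[0,0,-4,0,1],[0,0,-4,0,1],[0,0,-4,0,1]])

```text
t: 5.7
eef_pos: [0.5706, 0.1549, 0.0634]
tool_rot: [0.0, 0.827, 0.562, 0.0]
contact_force: [-0.5, -0.2, -5.6]
gripper_width: 0.228
```

```bash
cat >> h.py <<'E'
def ft(n,cams=('top','scene')):
    F=[];M=[];C=[]
    for i in range(n):
        o=bot.get_obs(); F.append(o['contact_force']);M.append(o['torque']); C.append(cam(cams[i%len(cams)]))
    q=o['tool_rot'];a=2*np.arctan2(q[2],q[1]);F=np.array(F);M=np.array(M)
    mx=M[:,0]*np.cos(a)+M[:,1]*np.sin(a)
    print('t',round(o['t'],2),o['eef_pos'].round(4),'F',F.mean(0).round(2),F.std(0).round(2),'Mx',mx.mean().round(4),'+-',(mx.std()/n**.5).round(4),'w',round(o['gripper_width'],3)); return C
def slope(C,a,pos,lo=.045,hi=.3,half=.2):
    h=np.array([np.sin(a),-np.cos(a)]);x=np.array([np.cos(a),np.sin(a)])
    for n in (0,1):
        S=[]
        for c in C[n::2]:
            W=cloud(c);W=W[(W[...,2]>lo)&(W[...,2]<hi)]; S.append(W)
        P=np.concatenate(S); r=P[:,:2]-pos[:2]; s=r@h; l=r@x
        k=(abs(l)<.007)&(abs(s)<.26)&(P[:,2]<pos[2]+.006)&(P[:,2]>pos[2]-.02)
        if k.sum()<20: print('few');continue
        f=np.polyfit(s[k],P[k,2],1); rr=abs(P[k,2]-np.polyval(f,s[k]))<.003
        f=np.polyfit(s[k][rr],P[k,2][rr],1)
        print(['top','scene'][n],'slope deg',np.degrees(np.arctan(f[0])).round(2),'z at tcp',f[1].round(4),'s range',s[k].min().round(3),s[k].max().round(3),rr.sum())
E
python3 - <<'E'
from h import *
C=ft(14); slope(C,np.radians(68.4),bot.get_obs()['eef_pos']); save(C[-1],'s4.png',(320,150,450,290),4)
E
```

```text
t 6.35 [0.5705 0.1549 0.0633] F [-0.1   0.28 -6.2 ] [0.39 0.37 0.41] Mx -0.0895 +- 0.008 w 0.228
top slope deg 0.21 z at tcp 0.059 s range -0.183 0.181 2047
scene slope deg -0.15 z at tcp 0.0614 s range -0.049 0.182 2658
```

View pics/s4.png

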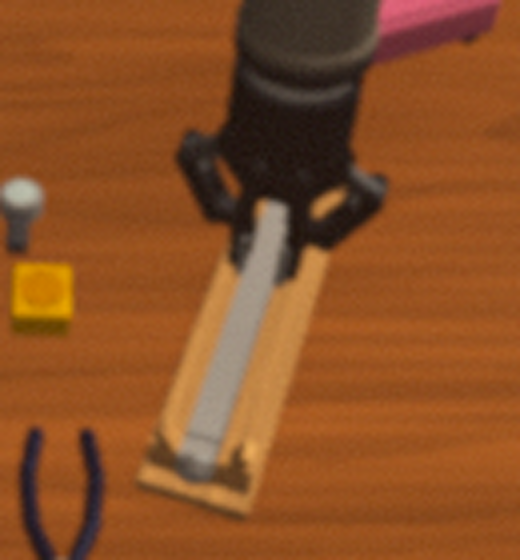

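Call:
step_arm(targets=[[0,0,2,0,1],[0,0,4,0,1],[0,0,5.5,0,1],[0,0,7,0,1],[0,0,8,0,1],[0,0,8.4,0,1],[0,0,8.4,0,1],[0,0,8.4,0,0.7],[0,0,8.4,0,0.65],[0,0,8,0,0.65],[0,-7,8,0,0.65],[0,-14,8,0,0.65],[0,-14,8,0,0.65],[0,-14,8,0,0.65]])

```text
t: 7.57
eef_pos: [0.5568, 0.1605, 0.0554]
tool_rot: [-0.0, 0.827, 0.563, -0.0]
contact_force: [0.1, -0.5, 0.1]
gripper_width: 0.351
```

```bash
python3 - <<'E'
from h import *
C=ft(10); slope(C,np.radians(68.4),bot.get_obs()['eef_pos'])
E
```

```text
t 8.02 [0.5576 0.16   0.0553] F [0.17 0.03 0.13] [0.48 0.47 0.41] Mx 0.0005 +- 0.0071 w 0.351
top slope deg 0.15 z at tcp 0.0508 s range -0.26 0.193 1450
scene slope deg -0.21 z at tcp 0.0534 s range -0.052 0.196 2039
```

Call:
step_arm(targets=[[0,0,0,0,0.7],[0,0,0,0,0.75],[0,0,0,0,0.8],[0,0,0,0,0.9],[0,0,0,0,1],[0,0,0,0,1],[0,0,0,0,1],[0,0,-1,0,1],[0,0,-2,0,1],[0,0,-3,0,1],[0,0,-4,0,1],[0,0,-5,0,1],[0,0,-5,0,1],[0,0,-5,0,1],[0,0,-5,0,1]], newtons=22)

```text
t: 9.32
eef_pos: [0.5574, 0.16, 0.0603]
tool_rot: [0.0, 0.827, 0.562, -0.0]
contact_force: [0.0, -0.2, -6.0]
gripper_width: 0.23
```

```bash
python3 - <<'E'
from h import *
C=ft(14); slope(C,np.radians(68.4),bot.get_obs()['eef_pos'])
E
```

```text
t 9.97 [0.5575 0.1601 0.0603] F [-0.1   0.12 -6.16] [0.33 0.4  0.5 ] Mx 0.0059 +- 0.0074 w 0.228
top slope deg 0.21 z at tcp 0.0556 s range -0.26 0.194 1969
scene slope deg -0.23 z at tcp 0.0582 s range -0.051 0.196 2795
```

Call:
step_arm(targets=[[0,0,-1,0,1],[0,0,-3,0,1],[0,0,-6,0,1],[0,0,-10,0,1],[0,0,-15,0,1],[0,0,-21,0,1],[0,0,-28,0,1],[0,0,-36,0,1],[0,0,-44,0,1],[0,0,-52,0,1],[0,0,-60,0,1],[0,0,-67,0,1],[0,0,-73,0,1],[0,0,-78,0,1],[0,0,-82,0,1],[0,0,-85,0,1],[0,0,-87,0,1],[0,0,-88,0,1],[0,0,-88,0,1],[0,0,-88,0,1]], newtons=23.5)

```text
t: 11.68
eef_pos: [0.5573, 0.16, 0.1481]
tool_rot: [-0.0, 0.827, 0.562, -0.0]
contact_force: [-0.5, 0.8, -6.1]
gripper_width: 0.227
```

```bash
python3 - <<'E'
from h import *
C=ft(6); o=bot.get_obs();slope(C,np.radians(68.4),o['eef_pos'])
q=o['tool_rot'];a=2*np.arctan2(q[2],q[1]);print(np.degrees(a))
D=np.array([.5205,-.157])-o['eef_pos'][:2]; print('dx,dy mm',1e3*(D@[np.cos(a),np.sin(a)]),1e3*(D@[np.sin(a),-np.cos(a)]))
c=C[0]; save(c,'t5.png')
E
```

```text
t 11.93 [0.5573 0.16   0.1481] F [-0.35  0.04 -6.27] [0.21 0.54 0.38] Mx 0.0017 +- 0.0108 w 0.226
top slope deg 0.06 z at tcp 0.1434 s range -0.169 0.195 983
scene slope deg -0.29 z at tcp 0.1461 s range -0.06 0.195 1342
68.42879552589052
dx,dy mm -308.41545583476955 82.26540417698085
```

View pics/t5.png

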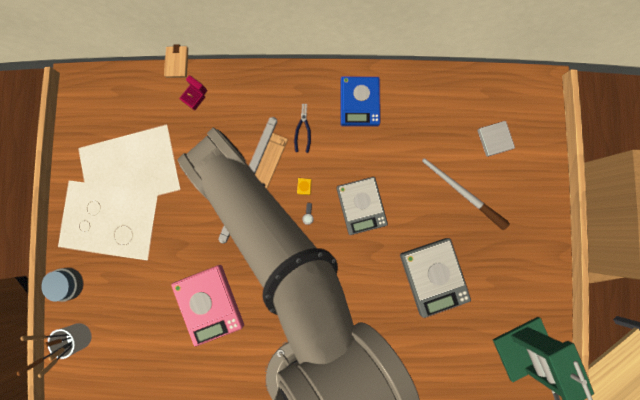

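Call:
step_arm(targets=[[-2,0.5,0,0,1],[-8,2,0,0,1],[-20,5,0,0,1],[-36,10,0,0,1],[-55,15,0,0,1],[-77,20,0,0,1],[-102,27,0,0,1],[-127,34,0,0,1],[-153,41,0,0,1],[-179,48,0,0,1],[-205,55,0,0,1],[-230,61,0,0,1],[-252,67,0,0,1],[-271,72,0,0,1],[-286,76,0,0,1],[-297,79,0,0,1],[-305,81,0,0,1],[-308,82,0,0,1],[-308,82,0,0,1],[-308,82,0,0,1]])

```text
t: 13.65
eef_pos: [0.5206, -0.1556, 0.1484]
tool_rot: [-0.0, 0.827, 0.563, 0.0]
contact_force: [-0.1, -0.2, -6.2]
gripper_width: 0.228
```

Call:
step_arm(targets=[[0,0,0,0.5,1],[0,0,0,2,1],[0,0,0,5,1],[0,0,0,9,1],[0,0,0,14,1],[0,0,0,19,1],[0,0,0,24.5,1],[0,0,0,30,1],[0,0,0,35.5,1],[0,0,0,41,1],[0,0,0,46.5,1],[0,0,0,51.5,1],[0,0,0,56,1],[0,0,0,60,1],[0,0,0,63.5,1],[0,0,0,66,1],[0,0,0,67.5,1],[0,0,0,68.4,1],[0,0,0,68.4,1],[0,0,0,68.4,1]])

```text
t: 15.32
eef_pos: [0.5205, -0.1562, 0.1483]
tool_rot: [-0.0, 1.0, 0.001, 0.0]
contact_force: [-0.6, -0.2, -6.0]
gripper_width: 0.229
```

```bash
python3 - <<'E'
from h import *
st();C=ft(6); o=bot.get_obs()
q=o['tool_rot'];a=2*np.arctan2(q[2],q[1]);slope(C,a,o['eef_pos'])
D=np.array([.5205,-.157])-o['eef_pos'][:2]; print('dx,dy mm',1e3*(D@[np.cos(a),np.sin(a)]),1e3*(D@[np.sin(a),-np.cos(a)]))
c=cam('wrist'); save(c,'w6.png');save(C[1],'s6.png',(200,130,360,260),5);save(C[0],'t6.png')
W=cloud(c);m=(W[...,2]>.055)&(W[...,2]<.07)&(abs(W[...,0]-.52)<.04)&(abs(W[...,1]+.157)<.04)
print(m.sum(),W[m].min(0),W[m].max(0))
E
```

```text
t 15.32 pos [ 0.5205 -0.1562  0.1483] toolx yaw 0.08 F [-0.63 -0.2  -6.03] M [ 0.025 -0.007 -0.019] w 0.229 q [ 0.48  0.42 -0.37  1.95  0.21  0.81 -0.01]
t 15.57 [ 0.5205 -0.1565  0.1483] F [-0.44 -0.03 -6.1 ] [0.53 0.34 0.37] Mx 0.0004 +- 0.0087 w 0.229
top slope deg 0.02 z at tcp 0.1438 s range -0.171 0.194 995
scene slope deg -0.05 z at tcp 0.1457 s range -0.172 0.193 1360
dx,dy mm 0.07217560836677049 0.4271203479380527
650 [ 0.49449463 -0.17485723  0.05783967] [ 0.54225453 -0.14137775  0.06281524]
```

View pics/w6.png

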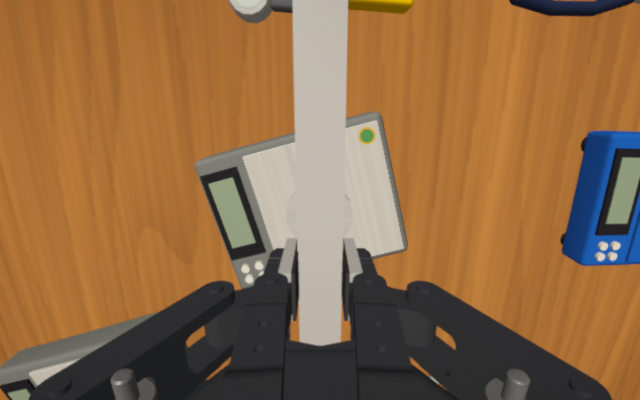

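View pics/s6.png

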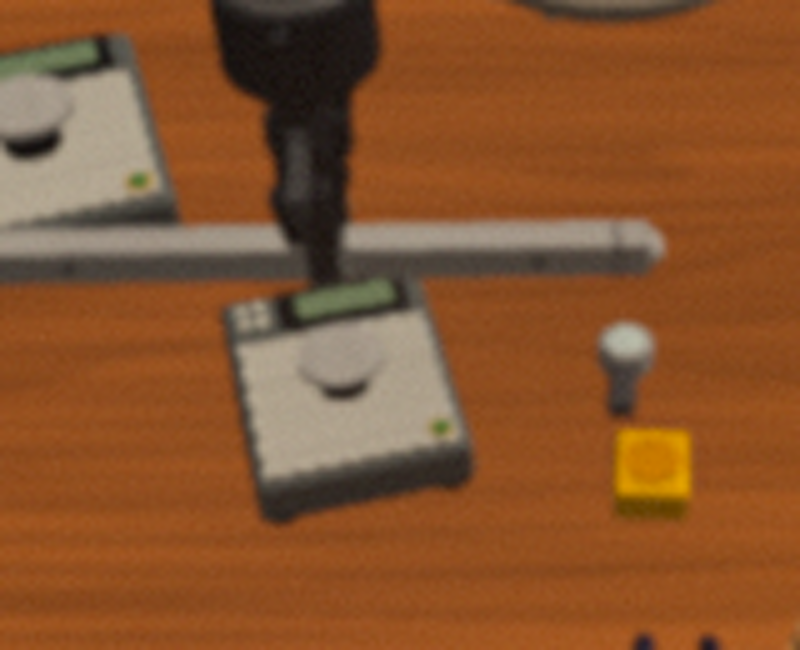

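View pics/t6.png

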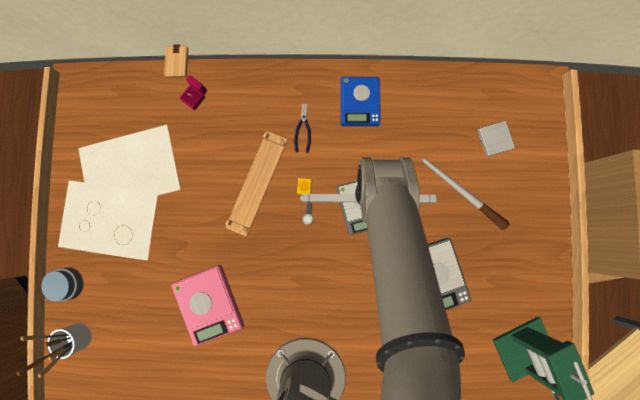

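Call:
step_arm(targets=[[-1,0,1,0,1],[-1,0,3,0,1],[-1,0,6,0,1],[-1,0,10,0,1],[-1,0,15,0,1],[-1,0,21,0,1],[-1,0,27,0,1],[-1,0,33,0,1],[-1,0,39,0,1],[-1,0,44,0,1],[-1,0,48,0,1],[-1,0,51,0,1],[-1,0,53,0,1],[-1,0,55,0,1],[-1,0,56.5,0,1],[-1,0,57.5,0,1],[-1,0,58.5,0,1],[-1,0,59,0,1],[-1,0,59,0,1],[-1,0,59,0,1]])

```text
t: 17.33
eef_pos: [0.5195, -0.1565, 0.0894]
tool_rot: [0.0, 1.0, 0.0, 0.0]
contact_force: [-0.3, -0.1, -6.8]
gripper_width: 0.23
```

```bash
python3 - <<'E'
from h import *
C=ft(6); o=bot.get_obs();st()
q=o['tool_rot'];a=2*np.arctan2(q[2],q[1]);slope(C,a,o['eef_pos'])
save(C[-1],'s7.png',(200,150,360,260),5)
E
```

```text
t 17.58 [ 0.5195 -0.1565  0.0894] F [ 0.1   0.13 -6.49] [0.42 0.22 0.52] Mx -0.0193 +- 0.0155 w 0.228
t 17.63 pos [ 0.5195 -0.1565  0.0894] toolx yaw 0.02 F [ 0.14 -0.28 -5.74] M [-0.023  0.024  0.04 ] w 0.225 q [ 0.45  0.5  -0.34  1.98  0.26  0.7  -0.05]
top slope deg 0.05 z at tcp 0.0849 s range -0.171 0.192 887
scene slope deg -0.03 z at tcp 0.0866 s range -0.171 0.193 1268
```

View pics/s7.png

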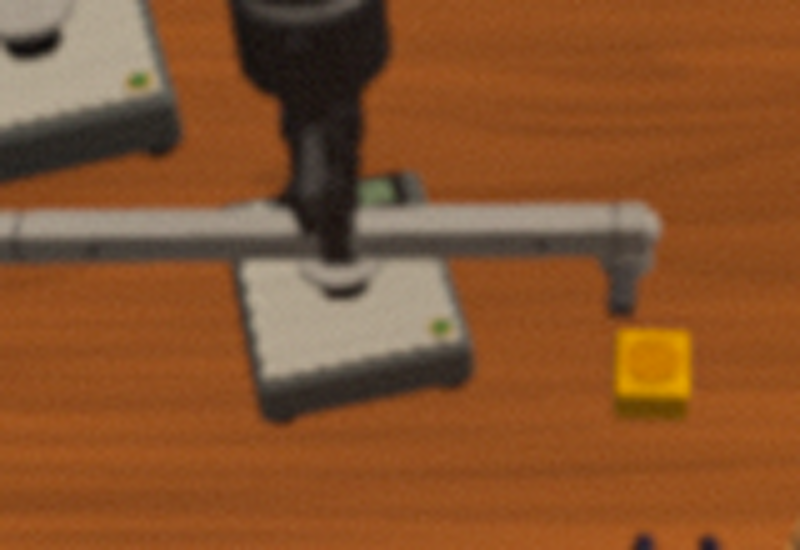

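Call:
step_arm(targets=[[0,0,1,0,1],[0,0,2,0,1],[0,0,2.5,0,1],[0,0,3,0,1],[0,0,3.5,0,1],[0,0,4,0,1],[0,0,4.5,0,1],[0,0,5,0,1],[0,0,5.5,0,1],[0,0,5.5,0,1],[0,0,5.5,0,1],[0,0,5.5,0,1]])

```text
t: 18.63
eef_pos: [0.5195, -0.1565, 0.0839]
tool_rot: [0.0, 1.0, 0.0, 0.0]
contact_force: [-0.7, -0.2, -3.4]
gripper_width: 0.231
```

```bash
python3 - <<'E'
from h import *
C=ft(8); o=bot.get_obs()
q=o['tool_rot'];a=2*np.arctan2(q[2],q[1]);slope(C,a,o['eef_pos'])
E
```

```text
t 18.98 [ 0.5195 -0.1565  0.0838] F [-0.93  0.28 -3.09] [0.47 0.53 0.59] Mx 0.0284 +- 0.0074 w 0.231
top slope deg 0.05 z at tcp 0.0794 s range -0.172 0.194 1189
scene slope deg -0.04 z at tcp 0.0811 s range -0.171 0.192 1617
```

Call:
step_arm(targets=[[0,0,0.4,0,1],[0,0,0.8,0,1],[0,0,1.2,0,1],[0,0,1.5,0,1],[0,0,1.5,0,1],[0,0,1.5,0,1]])

```text
t: 19.53
eef_pos: [0.5195, -0.1565, 0.0824]
tool_rot: [0.0, 1.0, 0.0, 0.0]
contact_force: [-1.3, 0.2, 0.4]
gripper_width: 0.227
```

```bash
python3 - <<'E'
from h import *
C=ft(8); o=bot.get_obs()
q=o['tool_rot'];a=2*np.arctan2(q[2],q[1]);slope(C,a,o['eef_pos'])
c=cam('wrist');W=cloud(c);save(c,'w8.png',(220,200,420,340),4)
for v in range(238,270,4): print(v,[f"{W[v,u,2]*1e3:.0f}" for u in range(270,305,2)])
E
```

```text
t 19.88 [ 0.5195 -0.1565  0.0824] F [-1.35  0.33 -0.15] [0.45 0.37 0.41] Mx 0.0856 +- 0.0089 w 0.228
top slope deg 0.06 z at tcp 0.0779 s range -0.172 0.192 1214
scene slope deg -0.07 z at tcp 0.0796 s range -0.171 0.193 1687
238 ['38', '37', '38', '39', '57', '59', '58', '59', '58', '63', '63', '62', '63', '63', '79', '79', '79', '77']
242 ['38', '37', '38', '59', '58', '58', '58', '59', '67', '68', '68', '68', '68', '69', '78', '77', '79', '79']
246 ['38', '38', '38', '58', '58', '58', '59', '72', '73', '74', '73', '73', '72', '73', '78', '78', '78', '78']
250 ['40', '38', '69', '69', '68', '69', '68', '77', '77', '76', '77', '77', '77', '76', '79', '77', '78', '78']
254 ['74', '72', '72', '71', '73', '73', '81', '81', '80', '80', '80', '81', '81', '80', '78', '78', '79', '78']
258 ['78', '77', '76', '76', '76', '76', '84', '85', '85', '84', '84', '84', '86', '85', '78', '78', '77', '78']
262 ['80', '81', '81', '81', '80', '79', '87', '88', '87', '89', '88', '88', '88', '87', '78', '79', '80', '77']
266 ['83', '85', '84', '84', '85', '91', '91', '91', '91', '91', '91', '92', '92', '87', '78', '77', '78', '78']
```

View pics/w8.png

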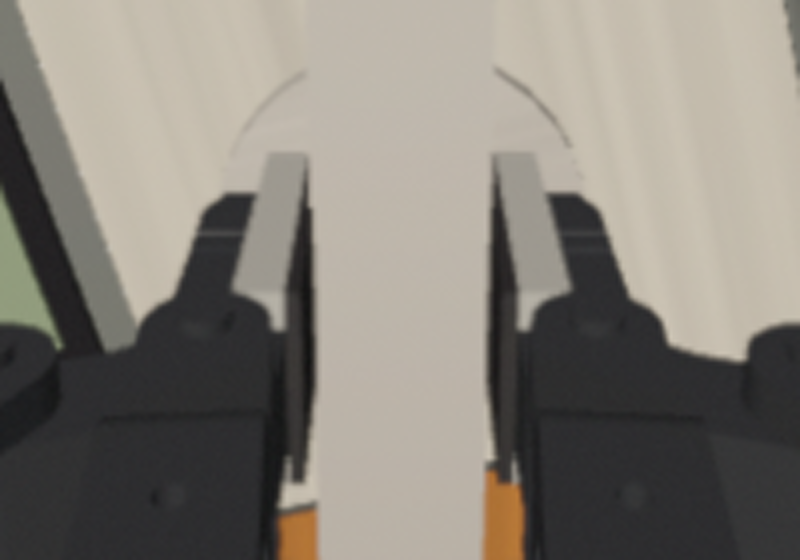

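Call:
step_arm(targets=[[0,0,0,0,0.72],[0,0,0,0,0.7],[0,0,0,0,0.65],[0,0,0,0,0.6],[0,0,0,0,0.55],[0,0,0,0,0.5]])

```text
t: 20.48
eef_pos: [0.5196, -0.1565, 0.0824]
tool_rot: [0.0, 1.0, 0.0, 0.0]
contact_force: [-0.5, -0.5, 0.0]
gripper_width: 0.498
```

```bash
python3 - <<'E'
from h import *
C=ft(6); o=bot.get_obs()
q=o['tool_rot'];a=2*np.arctan2(q[2],q[1]);slope(C,a,o['eef_pos'])
c=cam('wrist');save(c,'w9.png')
E
```

```text
t 20.73 [ 0.5195 -0.1565  0.0823] F [ 0.05 -0.1  -0.01] [0.51 0.52 0.27] Mx 0.0145 +- 0.0136 w 0.5
top slope deg -0.01 z at tcp 0.0777 s range -0.172 0.192 894
scene slope deg -0.01 z at tcp 0.0795 s range -0.171 0.193 1278
```

View pics/w9.png

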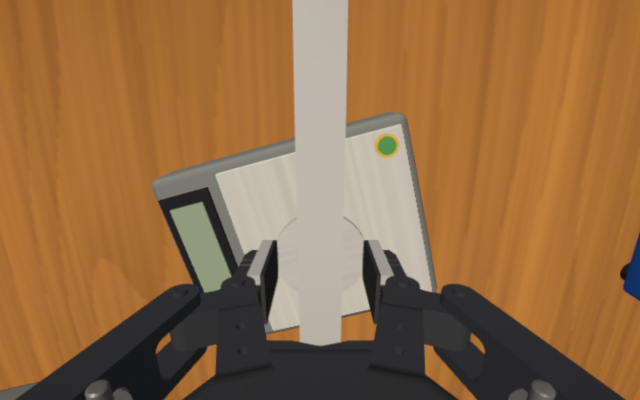

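The fingers are clear on both sides and the handle sits level, so I'll go straight up.

Call:
step_arm(targets=[[0,0,-3,0,0.5],[0,0,-8,0,0.5],[0,0,-16,0,0.5],[0,0,-28,0,0.5],[0,0,-45,0,0.5],[0,0,-65,0,0.5],[0,0,-90,0,0.5],[0,0,-115,0,0.5],[0,0,-135,0,0.5],[0,0,-145,0,0.5],[0,0,-150,0,0.5],[0,0,-150,0,0.5],[0,0,-150,0,0.5]])

```text
t: 21.92
eef_pos: [0.5189, -0.1565, 0.2317]
tool_rot: [-0.0, 1.0, 0.0, -0.0]
contact_force: [-0.6, -0.4, 0.2]
gripper_width: 0.501
```

```bash
python3 - <<'E'
from h import *
C=ft(8); 
p=np.array([.5195,-.1565,.0824]); slope(C,0.,p)
c=cam('wrist');save(c,'w10.png');save(C[-1],'s10.png',(180,130,360,260),4)
import pickle
W0=cloud(pickle.load(open('top0.pkl','rb')));W=cloud(C[-2]);f0=pickle.load(open('scene0.pkl','rb'))['frame'].astype(int);d=abs(C[-1]['frame'].astype(int)-f0).sum(2)>90
cv2.imwrite('pics/diff.png',(d*255).astype(np.uint8))
E
```

```text
t 22.27 [ 0.5192 -0.1564  0.2317] F [ 0.06 -0.14 -0.07] [0.52 0.57 0.32] Mx 0.0023 +- 0.0085 w 0.499
top slope deg 0.13 z at tcp 0.0779 s range -0.172 0.003 1035
scene slope deg -0.02 z at tcp 0.0795 s range -0.171 0.193 1877
```

View pics/s10.png

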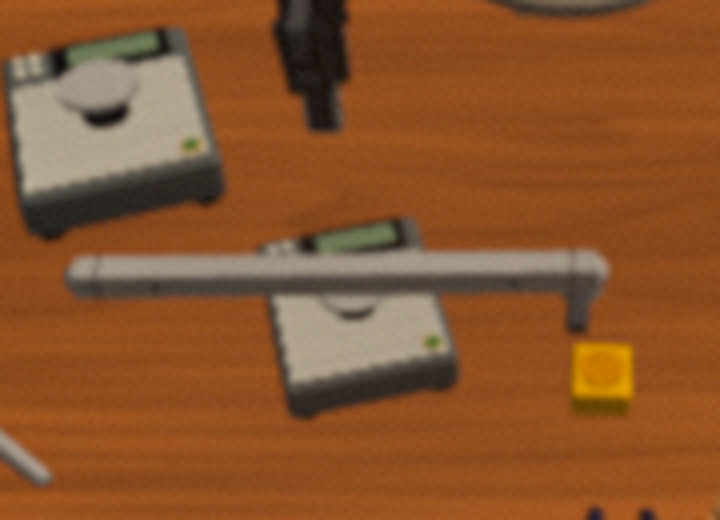

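View pics/w10.png

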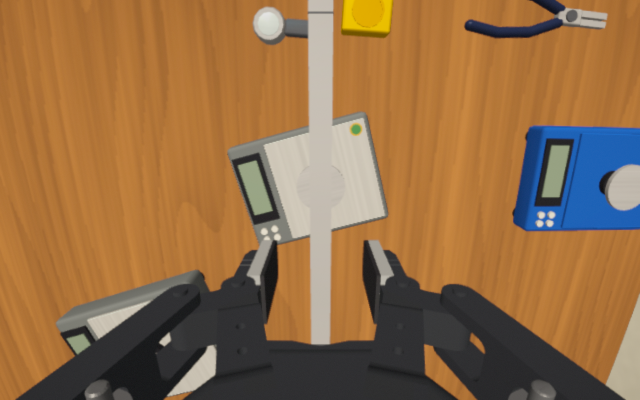

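View pics/diff.png

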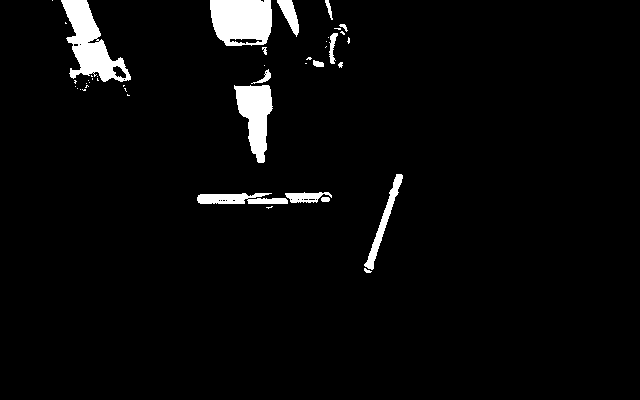

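The handle lies level across the centre of the pan. The before/after difference image shows that only the handle and the arm have moved.

```bash
python3 -c "
from h import *
bot.hand_in()"
```

```text
the job is handed in; nothing more can be done
```

The handle is lying level across the small grey scale's pan, balanced and free of the fingers, and the job is handed in after about 22 s of the 72 s allowed.

- **Finding the balance:** The first pinch, near mid-length at 22 N, came up level. The wrist moment still showed the weight about 14 mm towards the end nearer the robot. I set it back and pinched again 14 mm that way. It came up level again, with a moment of 0.006 ± 0.007 N m, which puts the grip about 1 mm from balance. The weight read about 6.2 N.
- **Carrying and placing:** I carried it level, gripped at 23.5 N, and lowered it until the pan took the whole weight. The wrist force then read about −0.1 N. I opened the fingers and went straight up.
- **Last checks:** Before the retreat, both cameras put the slope at −0.01°. After it, the scene camera gave −0.02°. The top camera gave 0.13°, but the arm hid half the bar from it, so I trust that figure less. In the scene camera's before/after picture only the handle and the arm differ.
- **One reading that stood out:** With the fingers still closed on the pan, the moment rose to 0.086 N m, probably because the bar was touching the pan slightly off centre. It went away on release and the bar stayed level.

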